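# Catch the falling lid of the tube box and lower it shut

## Task

Close the white sample-tube box without jarring it: its heavy blue lid stands open, so push it forward from behind until it tips over and falls by itself, then catch it on your fingers part-way down, well before it shuts, and hold it still for a moment. Then lower it gently on the fingers until it is fully closed, and take your fingers away. Do not grip the lid between the fingers, and leave everything else on the bench where it is.

Things in the scene. Friction and masses are not known exactly. Their poses are not given: they have to be found in the camera images.
- case: White open-topped sample-tube box that stands fast on the bench, 150 (x) x 240 (y) x 140 mm high, walls 7 mm, with capped tubes inside that end 30 mm below the rim; it carries the blue lid. Origin at the centre of its underside on the bench; +x points from its front to its hinge side, z up. Seen from the robot the hinge is on the left (+y) and the lid falls to the right.
- lid_hinge (a point): Point on the hinge line, in the middle of its length: 75 mm along +x of the box from its centre, 140.5 mm above the bench. The hinge line is parallel to the box's y. The axes turn with the lid: from the hinge to the free edge is the lid's -x, its z points out of the top face.
- lid_edge (a point): Middle of the lid's free edge (yellow strip), half-way through its thickness. The lid is a flat blue plate, 175 mm from hinge to free edge, 244 mm wide, 8 mm thick, underside in the plane of the hinge line. Axes: z out of the top face, -x from hinge to free edge. Shut, this edge stands 25 mm beyond the box's front wall as a lip: fingers can stay under it until the lid rests on the rim.
- lid (a joint): Lid angle in rad: 0 shut on the rim, 1.57 upright, 1.8 leaning back on its stop; starts at 1.6 to 1.7. It stays where left above about 1.4; pushed forward below about 1.3 it falls by itself, slowed by a tired damper: from 1.25 to 0.5 in 1.8 to 3.3 s, and strikes the rim at 0.6 to 0.9 rad/s if not caught. It weighs about 0.34 kg (1.7 N at the free edge); pushing it over takes 1 to 2 N there.
- jar: Bystander, to be left alone: small white specimen jar, 42 mm across, 62 mm tall. Origin at the centre of its underside.
- cap: Bystander, to be left alone: loose blue screw cap, 37 mm across, 24 mm tall. Origin at the centre of its underside.
- rack: Bystander, to be left alone: small white tube rack with lavender-capped tubes, 70 x 120 mm, 100 mm tall. Origin at the centre of its underside.
- timer: Bystander, to be left alone: grey bench timer, 55 x 65 mm, 22 mm tall. Origin at the centre of its underside.
- slides: Bystander, to be left alone: green slide box, 85 x 40 mm, 30 mm tall. Origin at the centre of its underside.

How it is judged:
On the way, in this order (a step that is already met when the one before it is completed fails the run):
1. the lid is tipped forward and falls on its own, touched by nothing (opening between 0.3 and 1.35 rad, faster than 0.1 rad/s) (value of joint lid between 0.3 and 1.35 rad and velocity of joint lid below -0.1 rad/s and contact force between anything else and case below 0.05 N), for 0.1 s.
2. the lid is caught on the fingers part-way down and held still there for 0.3 s (opening between 0.15 and 1.15 rad) (value of joint lid between 0.15 and 1.15 rad and velocity of joint lid between -0.06 and 0.06 rad/s and contact force between the fingers and case above 0.2 N), for 0.3 s.
3. the lid is lowered onto the rim (value of joint lid below 0.02 rad), for 0.2 s.
At the end, for the whole second after the job is handed in: The lid is fully shut on the rim (opening under 0.02 rad) and at rest (value of joint lid below 0.02 rad and velocity of joint lid between -0.03 and 0.03 rad/s); the robot touches nothing.
It fails at once if the lid comes down on the rim with a bump (faster than 0.5 rad/s while between 0.03 and 0.12 rad from shut) (value of joint lid between 0.03 and 0.12 rad and velocity of joint lid below -0.5 rad/s).
It fails at once if the lid is gripped between the fingers (z of the grasp point in the frame of lid_edge between -0.004 and 0.004 m and x of the grasp point in the frame of lid_edge between -0.008 and 0.175 m and y of the grasp point in the frame of lid_edge between -0.145 and 0.145 m and contact force between the fingers and case above 0.2 N).
It fails at once if the box or its lid is struck or pressed with more than 25 N (contact force between anything else and case above 25 N).
It fails at once if something else on the bench is moved by more than 20 mm (distance of any of jar, cap, rack, timer, slides from where it was at the start of the episode above 0.02 m).
It also fails if it takes over 48 s, if anything falls off the work surface, if the arm or the gripper's body presses on something with over 40 N, if the wrist force passes 120 N, or if a joint passes its speed limit or range.

## Robot

A 6-joint arm with a two-finger parallel gripper is mounted at the origin on the work surface. World frame = base frame: x ahead of the robot, y to its left, z up, the work surface at z = 0. Lengths are in m, angles in rad, forces in N, time in s.
With the tool pointing down it reaches from about 0.375 to 0.9 m from the base axis. Payload 3.1 kg.
Tool frame: the origin (TCP) lies midway between the tips of the shut fingers; the grasp point (between the pads) lies 19 mm behind it; x points along the fingers, z is the direction in which the jaws open and shut, and the axes are right-handed (so a half turn about x gives the same grasp; the last joint's range is limited). The gripper opens to 85 mm and grips with 20 to 120 N. Pads are 22 mm wide; open, the fingers measure 114 mm over their backs; the gripper's body (76 mm by 85 mm) begins 54 mm behind the grasp point. The pads swing forward as they close: fully open they stand 13 mm farther back than shut.
Start: joints at [-1.399, 0.527, 1.433, -0, 1.181, -0.178], TCP at [0.214, -0.587, 0.231] pointing down, gripper open.
Joint ranges: [-3.08, 3.08], [-0.75, 2.2], [0.22, 2.44], [-1.43, 4.57], [0, 2.65], [-2.85, 2.85]. Speed limits (rad/s): [2.79, 2.79, 3.14, 3.14, 3.14, 3.14].

## Interface

Orientations are given as a unit quaternion [w, x, y, z].
In Python, from workcell import arm gives the robot as it stands. The module is installed in compiled form; this text tells all that it offers.
- The arm moves only by the tool carry_out, never from a script. Its argument "plan" is a list of rows, each a list of 2 entries, a list of its own where there are three numbers: the shift along the world's x, y, z in cm, then the turn, a rotation vector about the world's x, y, z in rad. A call has 1 to 8 rows; each row is the pose to reach, as a shift and turn from the pose commanded when the call began; what a row does not reach only later rows make up. A row lasts 1/10 s, in which the tool goes at most 50 mm and 8.59 degrees, less where a joint would pass 70% of its speed; a pose out of reach is approached as far as the arm can. A call with a gripper value outside its range is refused whole. "fingers" is the opening, from 0 (shut) to 1 (fully open), set as the call begins (left out, the last holds). The fingers move at their own pace and stop on an object; "grip_force" is the grip in N (left out, the last holds). Time passes only in rows, so rows that repeat a pose let the fingers close. It gives the time, the measured TCP pose, the force and the opening at its end, in the units of the state.
- arm.state(): the state, without advancing time (a new reading comes with each control period).
- arm.read_camera(name): name is "side" or "top" or "wrist"; returns a dict with "img" (400x640x3 uint8, red, green, blue), "K" (3x3 intrinsics, pixels), "origin" and "orientation" of the camera in the world. Camera axes: x right, y down, z forward; pixel columns grow to the right and rows downward; lengths in m; the calibration is good to about 2 mm. A picture is of the moment at which its call begins. There is no depth.
- arm.finish_job(): hands the job in, once; it reports no verdict.
The state is a dict: "time_s": time; "joints": joint angles; "dq": joint speeds; "effort": joint torques, N m; "ee_pos": TCP position; "eef_rot": TCP orientation; "contact_force": force on the tool from outside, world axes, zero at the start; "moment": the same for the moment, N m; "finger_gap": finger opening in m.
Only numpy, scipy, OpenCV 4.12 (cv2) and the standard library are available. Lean on these libraries where they do the work, as an engineer would, in place of code of your own. Each camera call takes 0.05 s, during which the arm holds its last target.

## Working session

There is one attempt and no reset: what is moved stays moved. The work goes in short steps, Python scripts to look and compute and a tool call to move; the robot and the scene stay as the last step left them, time stands still between calls to the robot, and variables do not carry over. Pictures are saved under pics/ and viewed, and the job is handed in when it is done.

Besides the shell and the picture viewer there is one more tool, called after "Emit:" as name(argument=value, ...), one argument or row to a line, values as JSON. carry_out: Moves the arm, as the interface text tells. Its arguments: {"type":"object","properties":{"plan":{"type":"array","items":{"type":"array"}},"fingers":{"type":"number"},"grip_force":{"type":"number"}},"required":["plan"]}

```bash
mkdir -p pics; python3 - <<'E'
from workcell import arm
import cv2
s=arm.state();print(s)
for n in ("side","top","wrist"):
    c=arm.read_camera(n)
    cv2.imwrite(f"pics/{n}0.png",c["img"][:,:,::-1]);print(n,c["K"],c["origin"],c["orientation"])
E
```

```text
{'time_s': 0.0, 'joints': array([-1.39949652e+00,  5.28419401e-01,  1.43388929e+00, -8.53101489e-06,
        1.18139278e+00, -1.78492533e-01]), 'dq': array([ 0.00090266, -0.0011915 ,  0.00012679, -0.00114735,  0.00137632,
        0.0017939 ]), 'effort': array([-1.46853912e-03, -4.42352808e+01, -1.78025633e+01, -1.87453829e-04,
        8.33822996e-03,  1.04809959e-05]), 'ee_pos': array([ 0.21409685, -0.58643525,  0.23036648]), 'eef_rot': array([ 0.5788483 ,  0.40589533,  0.57990287, -0.40484106]), 'contact_force': array([-1.3254697 , -0.49384709, -1.31402536]), 'moment': array([-0.02823033, -0.01396512,  0.03096741]), 'finger_gap': 0.08532428757388279}
side [[456.38421891   0.         309.8998119 ]
 [  0.         456.38421891 194.50238233]
 [  0.           0.           1.        ]] [ 1.02637934 -0.04458034  0.9609437 ] [-0.19792875  0.76405778  0.59316481 -0.15873068]
top [[422.61015595   0.         319.704279  ]
 [  0.         422.61015595 199.0546215 ]
 [  0.           0.           1.        ]] [0.46446077 0.06389019 1.07247639] [ 0.03521262 -0.70253969  0.71028108 -0.02643555]
wrist [[314.7890125    0.         321.07853975]
 [  0.         314.7890125  205.90914935]
 [  0.           0.           1.        ]] [ 0.29432173 -0.55883932  0.37273064] [ 0.13622945  0.80809956 -0.56475423 -0.09731032]
```

View pics/side0.png

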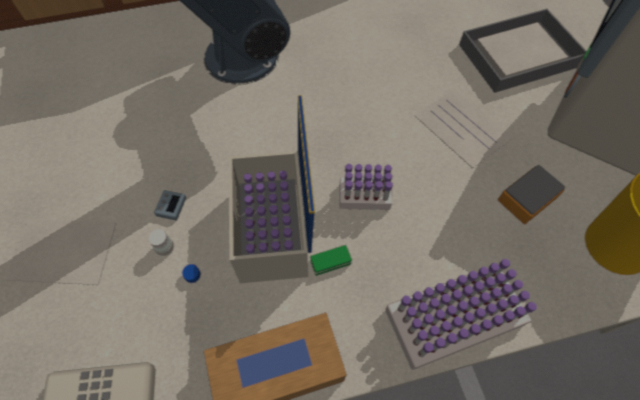

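View pics/top0.png

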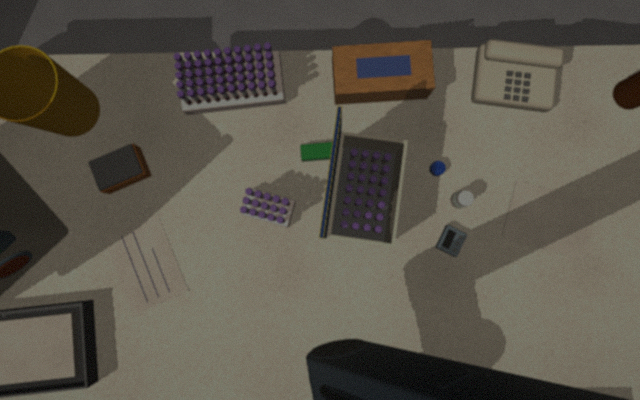

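View pics/wrist0.png

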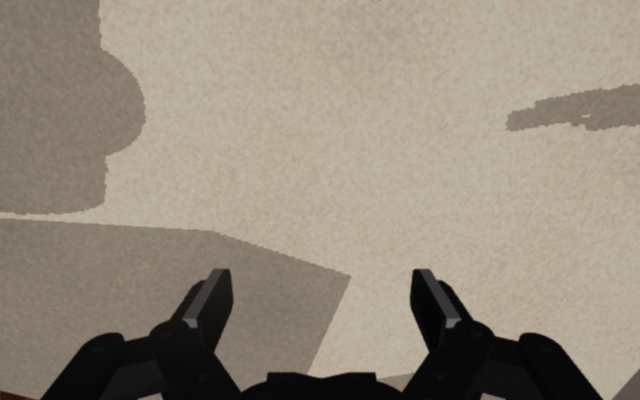

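The side view shows the box at about (270,215), with the lid standing at (305,170). The top view shows the box at (368,188) with its lid edge-on at (332,175), the rack, slides, jar, cap and timer are all around it.

```bash
python3 - <<'E'
import cv2
a=cv2.imread("pics/top0.png")[90:260,230:490];cv2.imwrite("pics/topz.png",cv2.resize(a,None,fx=3,fy=3,interpolation=2))
a=cv2.imread("pics/side0.png")[80:290,200:400];cv2.imwrite("pics/sidez.png",cv2.resize(a,None,fx=2.8,fy=2.8,interpolation=2))
E
```

```text
(no output)
```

View pics/topz.png

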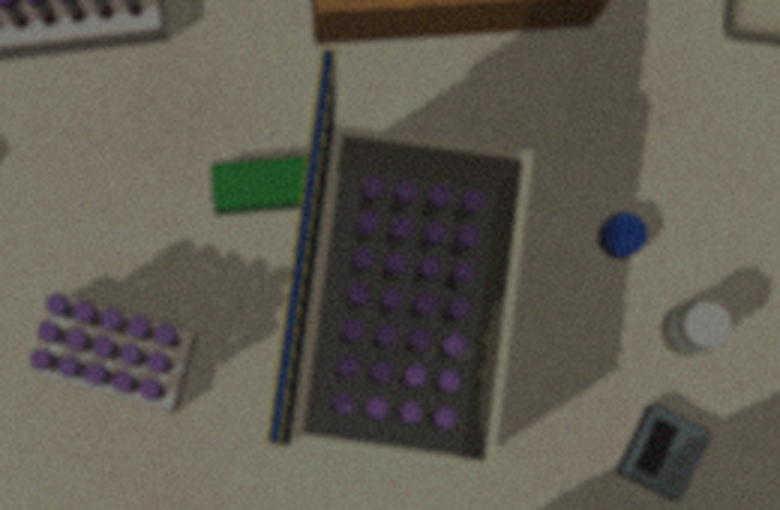

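View pics/sidez.png

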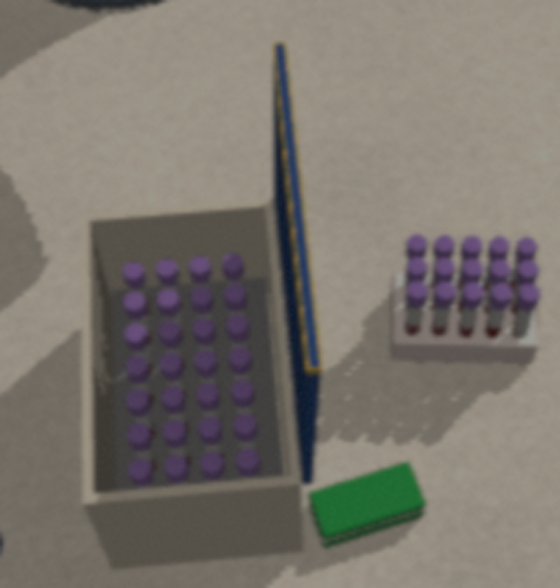

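```bash
cat >h.py <<'E'
import numpy as np
from scipy.spatial.transform import Rotation as R
def q2R(q): return R.from_quat([q[1],q[2],q[3],q[0]]).as_matrix()
cams={"top":(422.61015595,319.704279,199.0546215,[0.46446077,0.06389019,1.07247639],[0.03521262,-0.70253969,0.71028108,-0.02643555]),
"side":(456.38421891,309.8998119,194.50238233,[1.02637934,-0.04458034,0.9609437],[-0.19792875,0.76405778,0.59316481,-0.15873068])}
def ray(c,u,v):
    f,cx,cy,o,q=cams[c]; return np.array(o),q2R(q)@np.array([(u-cx)/f,(v-cy)/f,1])
def atz(c,u,v,z):
    o,d=ray(c,u,v); return o+d*(z-o[2])/d[2]
def tri(p,q):
    o1,d1=ray("top",*p);o2,d2=ray("side",*q)
    A=np.stack([d1,-d2],1);t=np.linalg.lstsq(A,o2-o1,rcond=None)[0]
    a=o1+t[0]*d1;b=o2+t[1]*d2;return (a+b)/2,np.linalg.norm(a-b)
E
python3 - <<'E'
from h import *
np.set_printoptions(precision=4,suppress=True)
T=lambda u,v:(u/3+230-.33,v/3+90-.33)
S=lambda u,v:(u/2.8+200-.3,v/2.8+80-.3)
for n,p in dict(FF=(532,152),FN=(487,458),HF=(343,132),HN=(300,434)).items(): print("top",n,atz("top",*T(*p),.14))
for n,p in dict(FN=(92,222),FF=(86,500),HF=(303,488),HN=(272,205)).items(): print("side",n,atz("side",*S(*p),.14))
print(tri(T(328,52),S(316,370)),tri(T(280,442),S(280,45)))
for n,p,z in [("cap",(623,235),.024),("jar",(706,325),.062),("timer",(663,450),.022),("rackL",(58,303),.1),("rack",(166,335),.1),("rack",(40,358),.1),("rack",(150,388),.1),("sl",(213,162),.03),("sl",(305,157),.03),("sl",(217,210),.03),("sl",(300,205),.03)]: print(n,atz("top",*T(*p),z))
E
```

```text
top FF [ 0.6756 -0.1215  0.14  ]
top FN [ 0.4491 -0.0823  0.14  ]
top HF [0.6927 0.019  0.14  ]
top HN [0.468 0.054 0.14 ]
side FN [ 0.4493 -0.0773  0.14  ]
side FF [ 0.6744 -0.119   0.14  ]
side HF [0.7029 0.027  0.14  ]
side HN [0.4688 0.061  0.14  ]
(array([0.7015, 0.0363, 0.3098]), np.float64(0.001412565533889841)) (array([0.4633, 0.0706, 0.3142]), np.float64(0.005820579096487706))
cap [ 0.6307 -0.2182  0.024 ]
jar [ 0.5514 -0.2713  0.062 ]
timer [ 0.4522 -0.2453  0.022 ]
rackL [0.571  0.2393 0.1   ]
rack [0.5452 0.1558 0.1   ]
rack [0.5285 0.253  0.1   ]
rack [0.5045 0.1682 0.1   ]
sl [0.6956 0.1226 0.03  ]
sl [0.6988 0.0457 0.03  ]
sl [0.6549 0.1196 0.03  ]
sl [0.6583 0.0504 0.03  ]
```

```bash
cat >>h.py <<'E'
cx=np.array([.16,.987,0]);cx/=np.linalg.norm(cx);zz=np.array([0,0,1.]);ed=np.cross(cx,zz) # ed ~ +x world
C=np.array([.573,-.028,0]);Hg=C+.075*cx+.1405*zz
def tool(phi,sg=1):
    x=-np.cos(phi)*zz+np.sin(phi)*cx; z=sg*(np.cos(phi)*cx+np.sin(phi)*zz)
    return np.stack([x,np.cross(z,x),z],1)
def rv(A,q): return R.from_matrix(A@q2R(q).T).as_rotvec()
def under(th,d=0.175): # point on lid underside at distance d from hinge
    return Hg+d*(-np.cos(th)*cx+np.sin(th)*zz)
E
python3 - <<'E'
from h import *
np.set_printoptions(precision=3,suppress=True)
q=[0.5788483,0.40589533,0.57990287,-0.40484106]
print(q2R(q),ed,Hg)
for s in (1,-1):
  for p in (0,.8): print(s,p,rv(tool(p,s),q))
E
```

```text
[[-0.     0.939  0.343]
 [ 0.002  0.343 -0.939]
 [-1.     0.    -0.002]] [ 0.987 -0.16   0.   ] [0.585 0.046 0.141]
1 0 [-0.    -0.003  2.631]
1 0.8 [ 0.101 -1.068  2.448]
-1 0 [-0.002  0.    -0.511]
-1 0.8 [ 0.803  0.076 -0.483]
```

```bash
cat >>h.py <<'E'
def W(x,z,e): # case-x rel hinge, world z
    return np.array([Hg[0],Hg[1],0])+x*cx+e*ed+z*zz
EO=-.03
def tcp(th,phi,noff,s=.03,d=.175,t=0.004): # TCP so that lid edge point (thickness t) lies noff along n from tool axis, s behind TCP
    E=under(th,d)+t*(np.sin(th)*cx+np.cos(th)*zz)+EO*ed
    T=tool(phi,-1);n=-T[:,2]
    return E+s*T[:,0]-noff*n
def todo(p,A,s):
    return (p-np.array(s["ee_pos"]))*100, rv(A,s["eef_rot"])
E
python3 - <<'E'
from h import *
from workcell import arm
np.set_printoptions(precision=3,suppress=True)
s=arm.state();A=tool(.6,-1)
p=tcp(1.65,.6,0);up=p-.12*A[:,0]
print("straddle",p,todo(p,A,s)); print("above",up,todo(up,A,s))
for th in(1.6,1.4,1.25,1.2):print("push",th,tcp(th,.6,.0425,t=.008))
for th in(.9,.8,.7):print("catch",th,tcp(th,.6,-.0425,t=0))
print("shut .9",tcp(0,.9,-.0425,t=0),"shut .6",tcp(0,.6,-.0425,t=0))
E
```

```text
straddle [0.561 0.085 0.29 ] (array([34.683, 67.175,  5.934]), array([ 0.602,  0.057, -0.495]))
above [0.55  0.018 0.389] (array([33.599, 60.487, 15.838]), array([ 0.602,  0.057, -0.495]))
push 1.6 [0.555 0.046 0.266]
push 1.4 [0.549 0.011 0.266]
push 1.25 [ 0.545 -0.014  0.26 ]
push 1.2 [ 0.544 -0.022  0.258]
catch 0.9 [ 0.546 -0.005  0.277]
catch 0.8 [ 0.544 -0.018  0.265]
catch 0.7 [ 0.542 -0.03   0.252]
shut .9 [ 0.535 -0.073  0.155] shut .6 [ 0.536 -0.071  0.14 ]
```

Emit:
carry_out(
  plan=[
    [[1,2,4],[0,0,-0.06]],
    [[3,5,7],[0.05,0,-0.12]],
    [[5,9,10],[0.1,0,-0.2]],
    [[7,13,13],[0.15,0.01,-0.27]],
    [[9,17,16],[0.2,0.02,-0.34]],
    [[11,21,18],[0.25,0.02,-0.4]],
    [[13,25,19],[0.3,0.03,-0.45]],
    [[15,29,20],[0.35,0.03,-0.495]],
  ],
  fingers=1,
)

```text
time_s: 0.95
ee_pos: [0.3642, -0.2972, 0.4318]
eef_rot: [0.375, 0.623, 0.532, -0.434]
contact_force: [0.4, -0.9, 0.1]
finger_gap: 0.0856
```

```bash
python3 - <<'E'
from h import *
from workcell import arm
np.set_printoptions(precision=3,suppress=True)
s=arm.state();A=tool(.6,-1);print(s["time_s"],s["joints"],s["ee_pos"],s["finger_gap"])
p=tcp(1.65,.6,0);up=p-.12*A[:,0]
print(todo(up,A,s))
E
```

```text
0.95 [-1.064  0.225  1.404  0.22   1.784  0.676] [ 0.364 -0.297  0.432] 0.0856105798988966
(array([18.587, 31.548, -4.285]), array([ 0.249, -0.034, -0.007]))
```

Emit:
carry_out(
  plan=[
    [[2.3,4,0],[0.03,0,0]],
    [[4.6,8,0],[0.06,-0.01,0]],
    [[7,12,0],[0.09,-0.01,0]],
    [[9.3,16,0],[0.12,-0.02,0]],
    [[11.6,20,0],[0.15,-0.02,0]],
    [[14,24,0],[0.18,-0.02,0]],
    [[16.3,28,-1],[0.22,-0.03,-0.01]],
    [[18.6,31.5,-2],[0.25,-0.034,-0.007]],
  ],
)

```text
time_s: 1.75
ee_pos: [0.5498, 0.0184, 0.4107]
eef_rot: [0.302, 0.673, 0.574, -0.355]
contact_force: [0.3, -0.6, -0.3]
finger_gap: 0.0858
```

```bash
python3 - <<'E'
from h import *
from workcell import arm
import cv2
np.set_printoptions(precision=3,suppress=True)
s=arm.state();A=tool(.6,-1);print(s["time_s"],s["joints"],s["ee_pos"],s["finger_gap"])
p=tcp(1.65,.6,0)
print(todo(p,A,s))
for n in ("side","top"):
    c=arm.read_camera(n);cv2.imwrite(f"pics/{n}1.png",c["img"][:,:,::-1])
E
```

```text
1.75 [-0.48   0.289  1.462  0.566  1.599  1.205] [0.55  0.018 0.411] 0.08576126738346722
(array([  1.115,   6.68 , -12.083]), array([-0.001,  0.   , -0.002]))
```

View pics/side1.png

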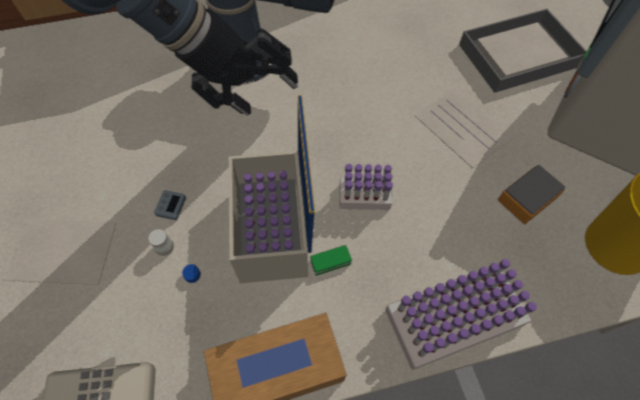

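View pics/top1.png

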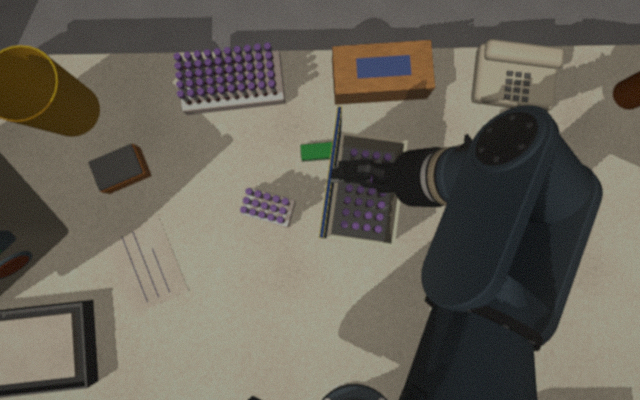

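The side and top views show the open gripper above the lid's top edge. The upper finger is at about (292,80) in the side view, and no object has moved.

Emit:
carry_out(
  plan=[
    [[0.1,0.8,-1.6],[0,0,0]],
    [[0.3,1.6,-3.3],[0,0,0]],
    [[0.5,2.6,-5.5],[0,0,0]],
    [[0.7,3.7,-7.7],[0,0,0]],
    [[0.8,4.7,-9.7],[0,0,0]],
    [[0.9,5.4,-11.1],[0,0,0]],
    [[1,5.8,-12],[0,0,0]],
    [[1,5.8,-12],[0,0,0]],
  ],
)

```text
time_s: 2.65
ee_pos: [0.5588, 0.0744, 0.2899]
eef_rot: [0.302, 0.673, 0.574, -0.356]
contact_force: [-0.1, -0.5, -0.6]
finger_gap: 0.0854
```

```bash
python3 - <<'E'
from h import *
from workcell import arm
import cv2
np.set_printoptions(precision=3,suppress=True)
s=arm.state();print(s["time_s"],s["joints"],s["ee_pos"],s["contact_force"])
im=[]
for n in ("side","top"):
    c=arm.read_camera(n)["img"][:,:,::-1]
    c=c[60:300,190:400] if n=="side" else c[90:260,230:490]
    cv2.imwrite(f"pics/{n}2.png",cv2.resize(c,None,fx=2.4,fy=2.4,interpolation=2))
E
```

```text
2.65 [-0.376  0.406  1.637  0.608  1.303  1.127] [0.559 0.074 0.29 ] [-0.091 -0.542 -0.628]
```

View pics/side2.png

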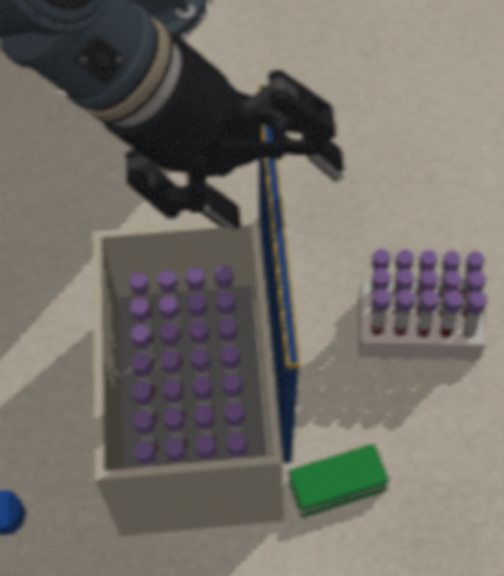

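View pics/top2.png

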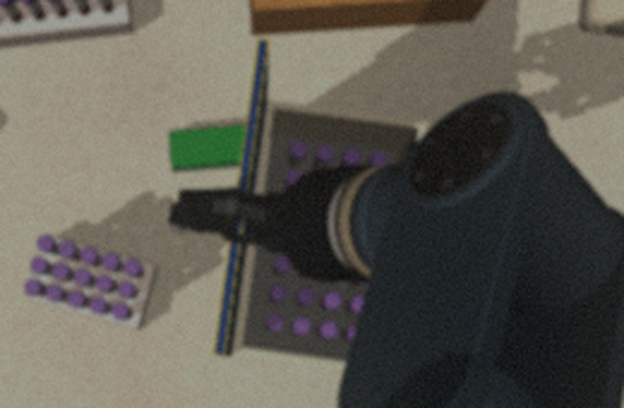

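Emit:
carry_out(
  plan=[
    [[-0.1,-0.8,-0.7],[0,0,0]],
    [[-0.2,-1.6,-1.4],[0,0,0]],
    [[-0.3,-2.2,-2],[0,0,0]],
    [[-0.4,-2.7,-2.4],[0,0,0]],
    [[-0.4,-3.1,-2.4],[0,0,0]],
    [[-0.5,-3.5,-2.4],[0,0,0]],
    [[-0.6,-3.9,-2.4],[0,0,0]],
    [[-0.7,-4.3,-2.4],[0,0,0]],
  ],
)

```text
time_s: 3.55
ee_pos: [0.5528, 0.031, 0.2673]
eef_rot: [0.303, 0.673, 0.574, -0.355]
contact_force: [0.6, 0.1, 1.3]
finger_gap: 0.0856
```

```bash
cat >>h.py <<'E'
def proj(c,P):
    f,a,b,o,q=cams[c]; p=q2R(q).T@(P-np.array(o)); return f*p[0]/p[2]+a,f*p[1]/p[2]+b
def look(tag):
    import cv2
    from workcell import arm
    np.set_printoptions(precision=3,suppress=True)
    s=arm.state();print(s["time_s"],s["ee_pos"],s["contact_force"],s["joints"])
    c=arm.read_camera("side")["img"][:,:,::-1][60:300,190:400]
    cv2.imwrite(f"pics/{tag}.png",cv2.resize(c,None,fx=2.5,fy=2.5,interpolation=2))
    # far end of the lid (side view pixel, in saved crop) expected for angles
E
python3 - <<'E'
from h import *
look("side3")
for th in (1.65,1.6,1.5,1.4,1.3,1.2,1.1,1,.9,.8,.7,.6,.4,.2,0):
    P=under(th)+.008*(np.sin(th)*cx+np.cos(th)*zz)+.122*ed; u,v=proj("side",P); print(th,round((u-190)*2.5),round((v-60)*2.5),end="; ")
E
```

```text
3.55 [0.553 0.031 0.267] [0.567 0.077 1.281] [-0.456  0.438  1.657  0.596  1.297  1.035]
1.65 326 382; 1.6 312 383; 1.5 285 385; 1.4 258 388; 1.3 231 392; 1.2 205 398; 1.1 180 404; 1 158 412; 0.9 137 420; 0.8 118 429; 0.7 102 438; 0.6 89 447; 0.4 70 467; 0.2 62 486; 0 64 504;
```

View pics/side3.png

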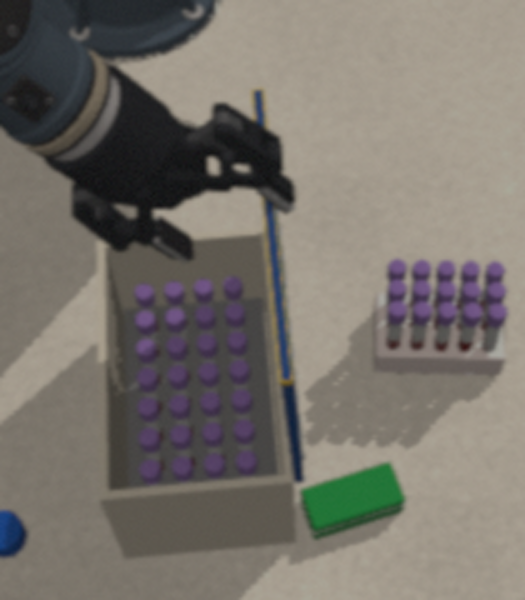

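The lid's far top corner is at (293,383), so its angle is about 1.53 and the upper finger is touching its back. I'll push it further.

Emit:
carry_out(
  plan=[
    [[-0.1,-0.5,0],[0,0,0]],
    [[-0.2,-1,0],[0,0,0]],
    [[-0.3,-1.5,-0.1],[0,0,0]],
    [[-0.4,-2,-0.2],[0,0,0]],
    [[-0.5,-2.5,-0.3],[0,0,0]],
    [[-0.6,-3,-0.4],[0,0,0]],
    [[-0.6,-3.4,-0.5],[0,0,0]],
    [[-0.7,-3.8,-0.6],[0,0,0]],
  ],
)

```text
time_s: 4.4
ee_pos: [0.5453, -0.0072, 0.2606]
eef_rot: [0.303, 0.673, 0.574, -0.355]
contact_force: [0.6, 0.9, 1.1]
finger_gap: 0.0851
```

```bash
python3 -c "
from h import *
look('side4')"
```

```text
4.4 [ 0.545 -0.007  0.261] [0.598 0.916 1.082] [-0.525  0.452  1.654  0.575  1.322  0.977]
```

View pics/side4.png

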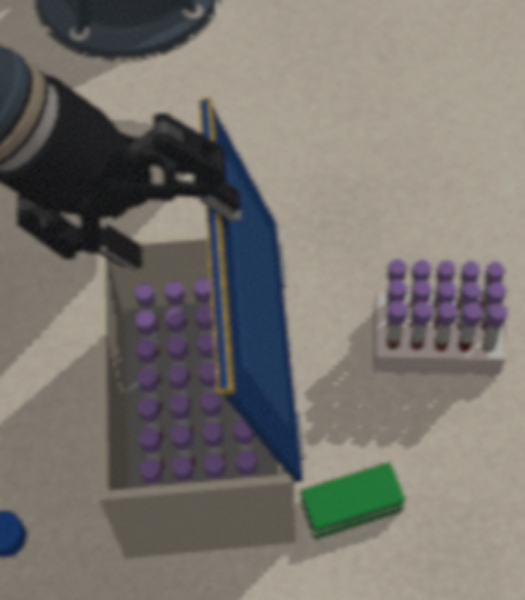

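The corner is now at (232,391), angle about 1.30, right at the tipping point. One small push more, then I hold the hand still.

Emit:
carry_out(
  plan=[
    [[-0.1,-0.4,-0.1],[0,0,0]],
    [[-0.1,-0.7,-0.1],[0,0,0]],
    [[-0.1,-1,-0.2],[0,0,0]],
    [[-0.1,-1,-0.2],[0,0,0]],
    [[-0.1,-1,-0.2],[0,0,0]],
    [[-0.1,-1,-0.2],[0,0,0]],
  ],
)

```text
time_s: 5.05
ee_pos: [0.5444, -0.0166, 0.2589]
eef_rot: [0.303, 0.673, 0.574, -0.355]
contact_force: [-0.4, -0.8, -0.0]
finger_gap: 0.0852
```

```bash
python3 -c "
from h import *
look('side5')"
```

```text
5.05 [ 0.544 -0.017  0.259] [-0.364 -0.76  -0.003] [-0.541  0.457  1.65   0.57   1.328  0.964]
```

View pics/side5.png

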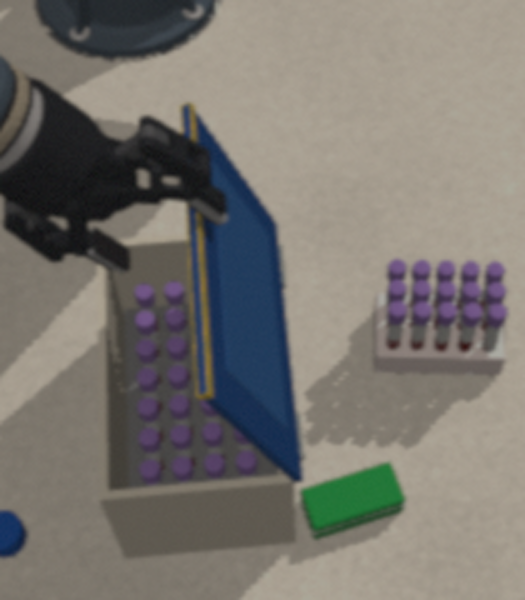

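The corner is at (213,397), angle about 1.22. It has left the finger and is falling, so I'm holding the hand still.

Emit:
carry_out(
  plan=[
    [[0,0,0],[0,0,0]],
    [[0,0,0],[0,0,0]],
    [[0,0,0],[0,0,0]],
    [[0,0,0],[0,0,0]],
    [[0,0,0],[0,0,0]],
  ],
)

```text
time_s: 5.6
ee_pos: [0.5444, -0.0167, 0.2589]
eef_rot: [0.303, 0.673, 0.574, -0.355]
contact_force: [0.3, 0.2, -0.3]
finger_gap: 0.0855
```

```bash
python3 -c "
from h import *
look('side6')"
```

```text
5.6 [ 0.544 -0.017  0.259] [ 0.308  0.178 -0.258] [-0.542  0.457  1.65   0.57   1.328  0.964]
```

View pics/side6.png

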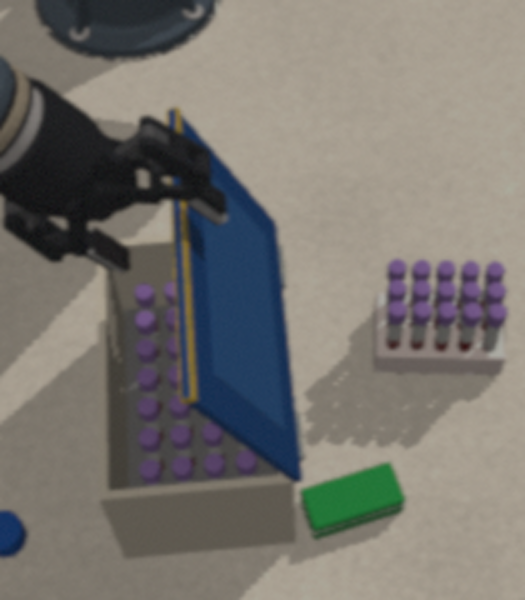

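The corner is at (195,402), angle about 1.15, and the lid is falling freely.

Emit:
carry_out(
  plan=[
    [[0,0,0],[0,0,0]],
    [[0,0,0],[0,0,0]],
    [[0,0,0],[0,0,0]],
    [[0,0,0],[0,0,0]],
    [[0,0,0],[0,0,0]],
    [[0,0,0],[0,0,0]],
  ],
)

```text
time_s: 6.25
ee_pos: [0.5444, -0.0167, 0.2589]
eef_rot: [0.303, 0.673, 0.574, -0.355]
contact_force: [-0.6, -0.1, 0.7]
finger_gap: 0.0851
```

```bash
python3 -c "
from h import *
look('side7')"
```

```text
6.25 [ 0.544 -0.017  0.259] [-0.58  -0.12   0.731] [-0.542  0.457  1.65   0.57   1.328  0.964]
```

View pics/side7.png

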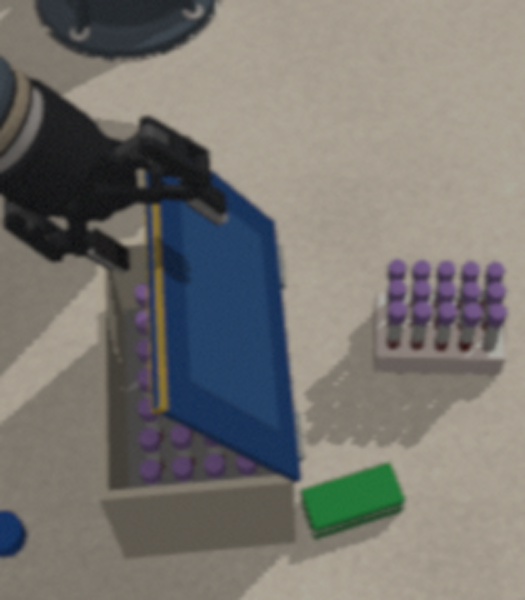

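The corner is at (167,410), angle about 1.03, falling at about 0.2 rad/s with nothing touching it.

Emit:
carry_out(
  plan=[
    [[0,0,0],[0,0,0]],
    [[0,0,0],[0,0,0]],
    [[0,0,0],[0,0,0]],
    [[0,0,0],[0,0,0]],
    [[0,0,0],[0,0,0]],
    [[0,0,0],[0,0,0]],
    [[0,0,0],[0,0,0]],
    [[0,0,0],[0,0,0]],
  ],
)

```text
time_s: 7.1
ee_pos: [0.5444, -0.0168, 0.2588]
eef_rot: [0.303, 0.673, 0.574, -0.355]
contact_force: [0.1, -0.6, -0.8]
finger_gap: 0.0857
```

```bash
python3 -c "
from h import *
look('side8')"
```

```text
7.1 [ 0.544 -0.017  0.259] [ 0.117 -0.649 -0.813] [-0.542  0.457  1.65   0.569  1.328  0.964]
```

View pics/side8.png

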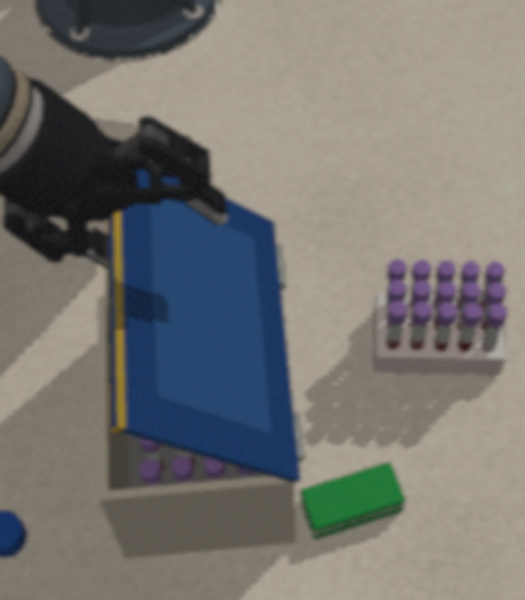

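The corner is at (128,430), angle about 0.83, and the lid has almost reached the lower finger. I'm still holding.

Emit:
carry_out(
  plan=[
    [[0,0,0],[0,0,0]],
    [[0,0,0],[0,0,0]],
    [[0,0,0],[0,0,0]],
    [[0,0,0],[0,0,0]],
    [[0,0,0],[0,0,0]],
  ],
)

```text
time_s: 7.65
ee_pos: [0.5444, -0.0168, 0.2589]
eef_rot: [0.303, 0.673, 0.574, -0.355]
contact_force: [0.5, -0.0, -1.1]
finger_gap: 0.0854
```

```bash
python3 -c "
from h import *
look('side9')"
```

```text
7.65 [ 0.544 -0.017  0.259] [ 0.465 -0.016 -1.144] [-0.542  0.457  1.65   0.57   1.328  0.964]
```

View pics/side9.png

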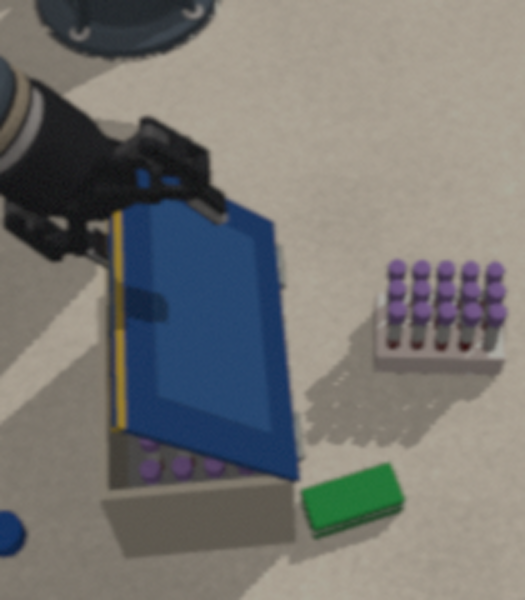

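The corner is still at (128,430), so the lid is resting on the lower finger at about 0.82 rad. I'll work out the lowering path next.

```bash
python3 - <<'E'
from h import *
np.set_printoptions(precision=2,suppress=True)
t0=.82;p0=tcp(t0,.6,-.0425,t=0)
for th in np.arange(.82,-.09,-.06):
    phi=.6+.35*(t0-th)/t0
    print(round(th,2),(tcp(th,phi,-.0425,t=0)-p0)*100,(phi-.6)*ed)
E
```

```text
0.82 [0. 0. 0.] [ 0. -0.  0.]
0.76 [-0.12 -0.74 -0.61] [ 0.03 -0.    0.  ]
0.7 [-0.23 -1.43 -1.25] [ 0.05 -0.01  0.  ]
0.64 [-0.34 -2.08 -1.94] [ 0.08 -0.01  0.  ]
0.58 [-0.44 -2.68 -2.67] [ 0.1  -0.02  0.  ]
0.52 [-0.52 -3.24 -3.43] [ 0.13 -0.02  0.  ]
0.46 [-0.61 -3.74 -4.23] [ 0.15 -0.02  0.  ]
0.4 [-0.68 -4.19 -5.05] [ 0.18 -0.03  0.  ]
0.34 [-0.74 -4.59 -5.9 ] [ 0.2  -0.03  0.  ]
0.28 [-0.8  -4.94 -6.77] [ 0.23 -0.04  0.  ]
0.22 [-0.85 -5.22 -7.66] [ 0.25 -0.04  0.  ]
0.16 [-0.88 -5.45 -8.56] [ 0.28 -0.05  0.  ]
0.1 [-0.91 -5.62 -9.47] [ 0.3  -0.05  0.  ]
0.04 [ -0.93  -5.73 -10.39] [ 0.33 -0.05  0.  ]
-0.02 [ -0.94  -5.79 -11.31] [ 0.35 -0.06  0.  ]
-0.08 [ -0.94  -5.78 -12.24] [ 0.38 -0.06  0.  ]
```

Emit:
carry_out(
  plan=[
    [[0,0,0],[0,0,0]],
    [[0,-0.1,-0.1],[0,0,0]],
    [[0,-0.3,-0.3],[0.01,0,0]],
    [[-0.1,-0.5,-0.4],[0.02,0,0]],
    [[-0.1,-0.7,-0.6],[0.03,0,0]],
    [[-0.2,-0.9,-0.8],[0.03,-0.01,0]],
    [[-0.2,-1.2,-1],[0.04,-0.01,0]],
    [[-0.2,-1.4,-1.3],[0.05,-0.01,0]],
  ],
)

```text
time_s: 8.5
ee_pos: [0.5424, -0.0311, 0.2458]
eef_rot: [0.288, 0.682, 0.581, -0.337]
contact_force: [-0.3, -1.0, 0.2]
finger_gap: 0.086
```

```bash
python3 -c "
from h import *
look('side10')"
```

```text
8.5 [ 0.542 -0.031  0.246] [-0.312 -1.035  0.227] [-0.588  0.493  1.659  0.603  1.342  0.894]
```

View pics/side10.png

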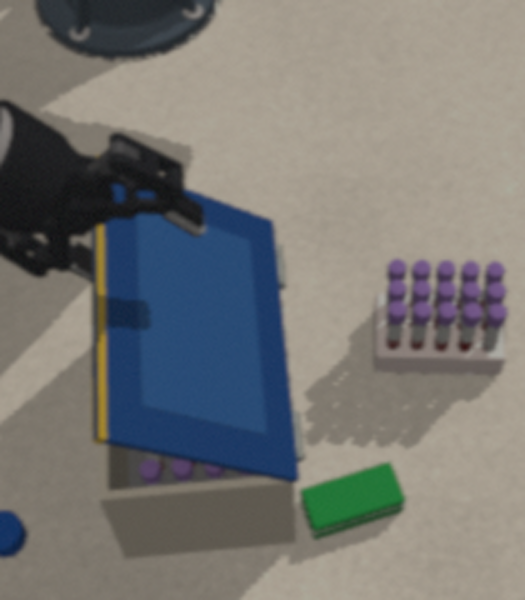

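The corner is at (107,442), angle about 0.70, and the lid is following the finger. I'll go on from 0.70 to 0.52.

Emit:
carry_out(
  plan=[
    [[0,-0.2,-0.2],[0.01,0,0]],
    [[-0.1,-0.4,-0.4],[0.02,0,0]],
    [[-0.1,-0.6,-0.6],[0.03,0,0]],
    [[-0.1,-0.9,-0.9],[0.04,-0.01,0]],
    [[-0.2,-1.1,-1.2],[0.05,-0.01,0]],
    [[-0.2,-1.3,-1.5],[0.06,-0.01,0]],
    [[-0.3,-1.6,-1.8],[0.07,-0.01,0]],
    [[-0.3,-1.8,-2.2],[0.08,-0.01,0]],
  ],
)

```text
time_s: 9.35
ee_pos: [0.5393, -0.0491, 0.2236]
eef_rot: [0.264, 0.695, 0.593, -0.31]
contact_force: [-0.5, -0.9, -0.3]
finger_gap: 0.0855
```

Emit:
carry_out(
  plan=[
    [[0,-0.2,-0.3],[0.01,0,0]],
    [[-0.1,-0.3,-0.5],[0.02,0,0]],
    [[-0.1,-0.5,-0.8],[0.02,0,0]],
    [[-0.1,-0.6,-1.0],[0.03,0,0]],
    [[-0.1,-0.7,-1.2],[0.04,-0.01,0]],
    [[-0.2,-0.8,-1.4],[0.04,-0.01,0]],
    [[-0.2,-1,-1.6],[0.05,-0.01,0]],
    [[-0.2,-1.1,-1.8],[0.06,-0.01,0]],
  ],
)

```text
time_s: 10.15
ee_pos: [0.5373, -0.0597, 0.2058]
eef_rot: [0.246, 0.704, 0.601, -0.289]
contact_force: [-1.7, 0.2, -0.5]
finger_gap: 0.0853
```

```bash
python3 -c "
from h import *
look('side11')"
```

```text
10.15 [ 0.537 -0.06   0.206] [-1.653  0.17  -0.48 ] [-0.685  0.611  1.669  0.677  1.385  0.732]
```

View pics/side11.png

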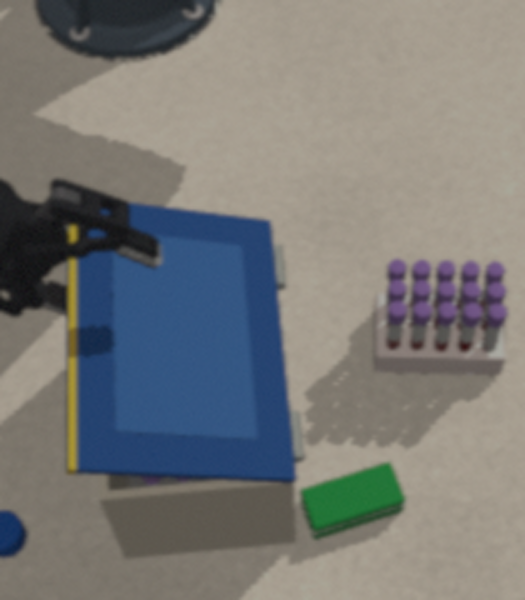

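The corner is at (77,472), angle about 0.36, and the lid is still on the finger.

Emit:
carry_out(
  plan=[
    [[0,-0.1,-0.2],[0.01,0,0]],
    [[0,-0.2,-0.5],[0.02,0,0]],
    [[0,-0.3,-0.8],[0.02,0,0]],
    [[-0.1,-0.5,-1.1],[0.03,0,0]],
    [[-0.1,-0.6,-1.4],[0.04,0,0]],
    [[-0.1,-0.7,-1.7],[0.05,-0.01,0]],
    [[-0.1,-0.8,-2.0],[0.06,-0.01,0]],
    [[-0.2,-0.9,-2.3],[0.07,-0.01,0]],
  ],
)

```text
time_s: 11.0
ee_pos: [0.5356, -0.0689, 0.1826]
eef_rot: [0.224, 0.714, 0.609, -0.264]
contact_force: [-0.3, -0.4, -0.6]
finger_gap: 0.0853
```

```bash
python3 -c "
from h import *
look('side12')"
```

```text
11.0 [ 0.536 -0.069  0.183] [-0.342 -0.404 -0.608] [-0.721  0.679  1.67   0.71   1.403  0.659]
```

View pics/side12.png

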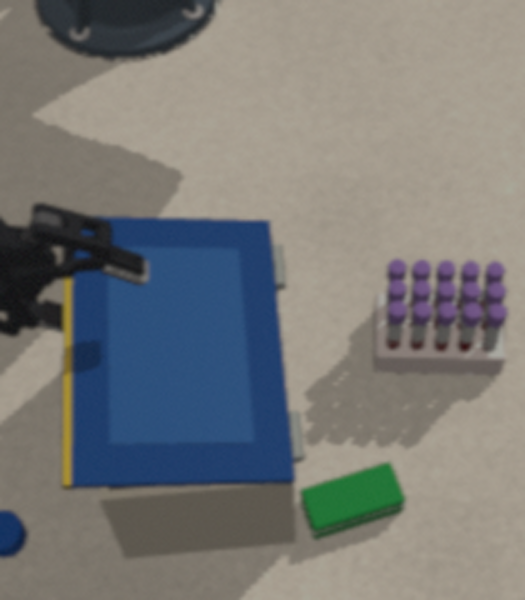

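The corner is at (72,486), angle about 0.2. I'll lower more slowly from here, with a slight outward bias to clear the front wall.

Emit:
carry_out(
  plan=[
    [[0,-0.1,-0.2],[0.01,0,0]],
    [[0,-0.2,-0.4],[0.01,0,0]],
    [[0,-0.3,-0.6],[0.02,0,0]],
    [[0,-0.3,-0.8],[0.02,0,0]],
    [[0,-0.4,-1.0],[0.03,0,0]],
    [[-0.1,-0.5,-1.2],[0.03,0,0]],
    [[-0.1,-0.5,-1.4],[0.04,-0.01,0]],
    [[-0.1,-0.6,-1.6],[0.05,-0.01,0]],
  ],
)

```text
time_s: 11.85
ee_pos: [0.5344, -0.0747, 0.1668]
eef_rot: [0.209, 0.72, 0.614, -0.245]
contact_force: [-0.6, -0.0, -0.4]
finger_gap: 0.0856
```

```bash
python3 -c "
from h import *
look('side13')"
```

```text
11.85 [ 0.534 -0.075  0.167] [-0.585 -0.022 -0.38 ] [-0.744  0.729  1.667  0.732  1.419  0.609]
```

View pics/side13.png

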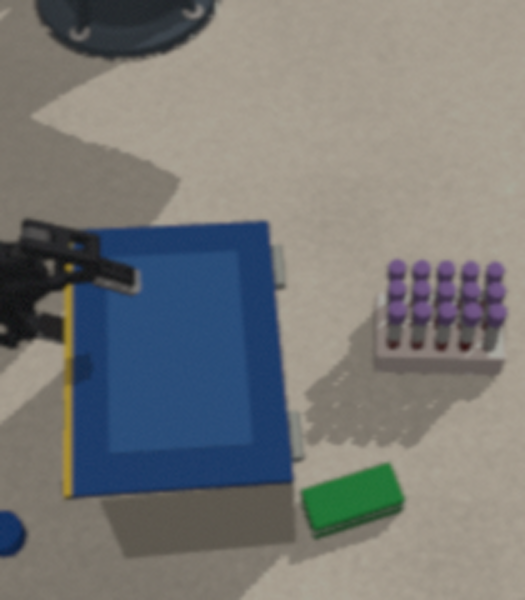

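The corner is at (72,496), angle about 0.09. I'll keep going straight down, slowly.

Emit:
carry_out(
  plan=[
    [[0,0,-0.2],[0,0,0]],
    [[0,0,-0.4],[0,0,0]],
    [[0,-0.1,-0.6],[0,0,0]],
    [[0,-0.1,-0.8],[0,0,0]],
    [[0,-0.1,-1.0],[0,0,0]],
    [[0,-0.1,-1.2],[0,0,0]],
    [[0,-0.1,-1.4],[0,0,0]],
    [[0,-0.1,-1.6],[0,0,0]],
  ],
)

```text
time_s: 12.7
ee_pos: [0.5345, -0.0756, 0.1509]
eef_rot: [0.209, 0.72, 0.614, -0.245]
contact_force: [0.6, 0.8, 0.7]
finger_gap: 0.0855
```

Emit:
carry_out(
  plan=[
    [[0,0,-0.2],[0,0,0]],
    [[0,0,-0.4],[0,0,0]],
    [[0,0,-0.6],[0,0,0]],
    [[0,-0.1,-0.8],[0,0,0]],
    [[0,-0.2,-1.0],[0,0,0]],
    [[0,-0.3,-1.2],[0,0,0]],
    [[0,-0.3,-1.2],[0,0,0]],
    [[0,-0.3,-1.2],[0,0,0]],
  ],
)

```text
time_s: 13.5
ee_pos: [0.5344, -0.0788, 0.1389]
eef_rot: [0.209, 0.72, 0.614, -0.245]
contact_force: [0.4, -0.4, 0.5]
finger_gap: 0.0857
```

```bash
python3 -c "
from h import *
look('side14')"
```

```text
13.5 [ 0.534 -0.079  0.139] [ 0.387 -0.423  0.547] [-0.749  0.776  1.669  0.734  1.384  0.573]
```

View pics/side14.png

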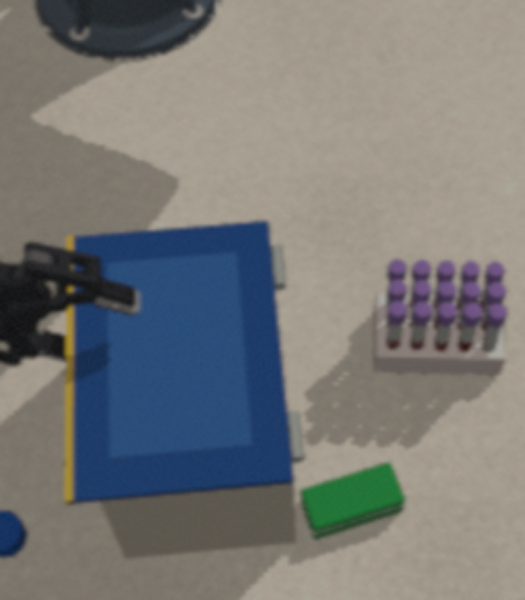

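The corner is at (75,500) and the lid looks down. I'll back the fingers out along the box's front direction and then check that it is shut.

Emit:
carry_out(
  plan=[
    [[0,-0.3,-0.2],[0,0,0]],
    [[-0.1,-0.6,-0.3],[0,0,0]],
    [[-0.2,-1.1,-0.3],[0,0,0]],
    [[-0.3,-1.8,-0.3],[0,0,0]],
    [[-0.4,-2.8,-0.3],[0,0,0]],
    [[-0.6,-4,-0.3],[0,0,0]],
    [[-0.9,-5.5,0],[0,0,0]],
    [[-1.2,-7.5,0.5],[0,0,0]],
  ],
)

```text
time_s: 14.35
ee_pos: [0.5219, -0.1547, 0.144]
eef_rot: [0.209, 0.72, 0.614, -0.245]
contact_force: [0.3, 0.4, -0.1]
finger_gap: 0.0853
```

```bash
python3 -c "
from h import *
look('side15')"
```

```text
14.35 [ 0.522 -0.155  0.144] [ 0.322  0.448 -0.142] [-0.853  0.795  1.577  0.657  1.485  0.566]
```

View pics/side15.png

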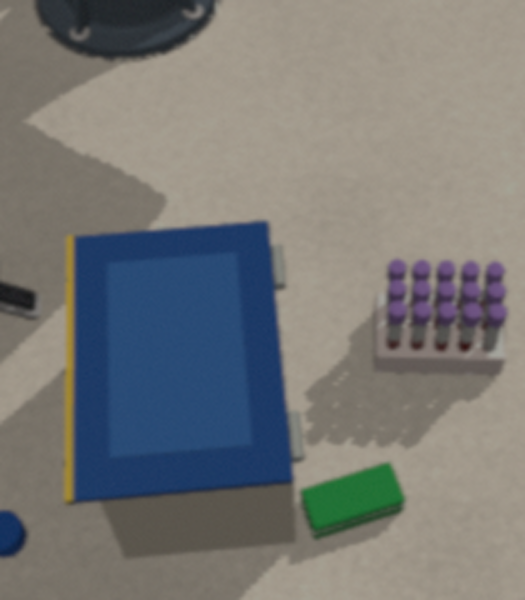

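The lid's corner stays at (75,500) with the fingers out, so the lid is resting on the rim. I'll move clear and do a last check.

Emit:
carry_out(
  plan=[
    [[-0.5,-1.5,2],[0,0,0]],
    [[-1,-3,4.5],[0,0,0]],
    [[-2,-4.5,7.5],[0,0,0]],
    [[-3,-6,10.5],[0,0,0]],
    [[-4,-7,13],[0,0,0]],
    [[-4,-7,13],[0,0,0]],
    [[-4,-7,13],[0,0,0]],
  ],
)

```text
time_s: 15.1
ee_pos: [0.4822, -0.2244, 0.2741]
eef_rot: [0.21, 0.721, 0.613, -0.246]
contact_force: [-0.6, -0.2, -1.6]
finger_gap: 0.0857
```

```bash
python3 - <<'E'
from h import *
from workcell import arm
import cv2
s=arm.state();print(s["time_s"],s["ee_pos"])
for n in ("side","top"):
    cv2.imwrite(f"pics/{n}F.png",arm.read_camera(n)["img"][:,:,::-1])
T=[cv2.imread("pics/side0.png"),cv2.imread("pics/sideF.png")]
for lo,hi,nm in [((95,60,40),(130,255,255),"blue cap ROI"),]:
    for im in T:
        h=cv2.cvtColor(im,cv2.COLOR_BGR2HSV)[255:295,170:215];m=cv2.inRange(h,np.array([100,140,60]),np.array([130,255,255]));M=cv2.moments(m);print(nm,M["m10"]/M["m00"]+170,M["m01"]/M["m00"]+255)
E
```

```text
15.1 [ 0.48221169 -0.22438665  0.27408028]
blue cap ROI 190.63636363636363 273.01913875598086
blue cap ROI 190.8047619047619 272.9952380952381
```

View pics/sideF.png

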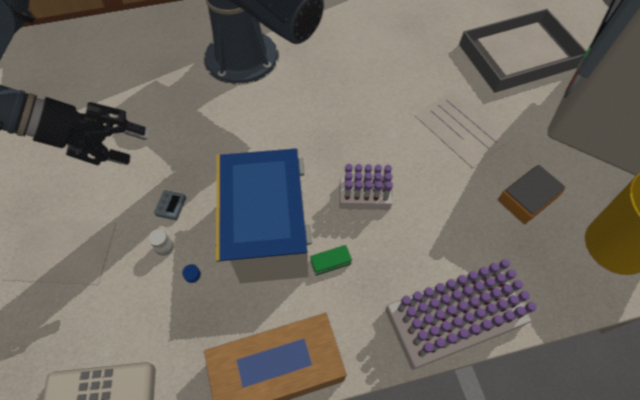

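View pics/topF.png

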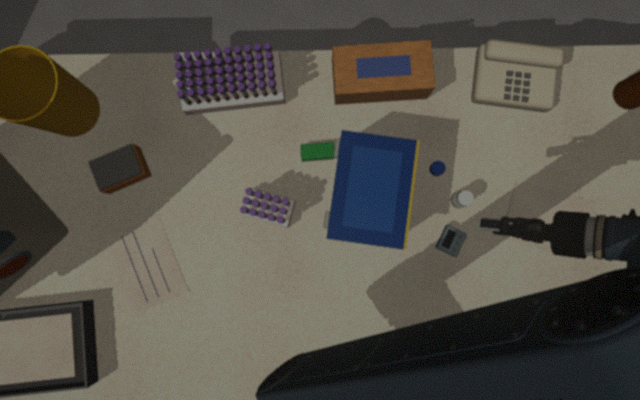

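Both views show the lid flat on the box: its corners are at (217,155) and (306,250) in the side view. The jar, cap, timer, rack and slides are where they started, and the gripper is well clear, so I'm handing in.

```bash
python3 -c "
from workcell import arm
print(arm.finish_job())"
```

```text
the job is handed in; nothing more can be done
None
```

The box is closed and the job is handed in, at about 15 s of the 48 s allowed; no verdict was reported.

- **Push:** I held the open gripper over the lid's edge, tilted, with one finger on each side. The rear finger pushed the lid from about 1.6 to about 1.22 rad, and it then fell freely for more than 1 s at up to about 0.2 rad/s.
- **Catch:** The front finger caught the lid at about 0.82 rad. Two camera pictures 0.55 s apart showed it standing still there.
- **Lowering:** I lowered it on that finger at roughly 0.1–0.2 rad/s until it rested on the rim, then drew the fingers out forwards. It was never gripped.

**Last checks:**
- The lid lies flat on the box, and its corner in the image did not move when the fingers were withdrawn.
- The cap moved only 0.2 pixels in the side view. The jar, rack, timer and slides look unmoved by eye.
- The gripper is well clear of everything.

**Disagreement:** my calibrated position for the shut corner was about 4 pixels off vertically and 11 horizontally in the 2.5x enlarged picture. So I judged "shut" from the lid staying put without support, not from a measured angle. The wrist force readings were too noisy to confirm the light contact forces.

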